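# Put the forceps away in the tilt-out bin

### The arm

A 6-joint arm with a two-finger parallel gripper is mounted at the origin on a cart in front of the work surface, level with it; the furniture and walls round the work are solid. World frame = base frame: x ahead of the robot, y to its left, z up, the work surface at z = 0. Lengths are in m, angles in rad, forces in N, time in s.
With the tool pointing down it reaches from about 0.375 to 0.9 m from the base axis. Payload 3.1 kg.
Tool frame: the origin (TCP) lies at the centre of the arm's flange, where the gripper is bolted on; the fingertips stand robot.tip_extent ahead of it and the grasp point (between the pads) lies 164 mm ahead of it (robot.tip_extent is the distance from the TCP to the fingertips, in m); z points along the fingers, y is the line along which they close (so a half turn about z gives the same grasp; the last joint's range is limited). The gripper opens to 87 mm and grips with 3 to 60 N. Pads are 19 mm wide; open, the fingers measure 117 mm over their backs; the gripper's body (75 mm by 190 mm) begins 51 mm behind the grasp point.
Start: joints at [1.01, 0.527, 1.433, -0, 1.181, -0.178], TCP at [0.233, 0.58, 0.405] pointing down, gripper open.
Joint ranges: [-3.08, 3.08], [-0.75, 2.2], [0.22, 2.44], [-1.43, 4.57], [0, 2.65], [-2.85, 2.85]. Speed limits (rad/s): [2.79, 2.79, 3.14, 3.14, 3.14, 3.14].

### API

Orientations are given as a unit quaternion [x, y, z, w].
In Python, from rig import get_obs, camera, hand_in, cut_out, robot gives the robot as it stands.
- The arm moves only by the tool step_arm, never from a script. Its argument "rows" is a list of rows, each a list of 6 numbers: the shift along the world's x, y, z in m, then the turn, a rotation vector about the world's x, y, z in degrees. A call has 1 to 12 rows; each row shifts and turns the commanded pose from where the row before left it; what a row does not reach is not made up. A row lasts 1/8 s, in which the tool goes at most 62.5 mm and 10.7 degrees, less where a joint would pass 70% of its speed; a pose out of reach is approached as far as the arm can. A call is refused whole if a number of a shift passes 0.0625 or a number of a turn 10.7, either way. A call with a gripper value outside its range is refused whole. "jaw" is the finger opening in m, from 0 to 0.087, set as the call begins (left out, the last holds). The fingers move at their own pace and stop on an object; "squeeze" is the grip in N (left out, the last holds). Time passes only in rows, so rows that do not move let the fingers close. It gives the time, the measured TCP pose, the force, the opening and the grip force at its end, in the units of the state.
- get_obs(): the state, without advancing time (a new reading comes with each control period).
- camera(name): name is "scene" or "top" or "wrist"; returns a dict with "pixels" (400x640x3 uint8, blue, green, red), "depth" (400x640 float32, m along the optical axis (not along the pixel's ray), 0 where there is no reading), "fov_y" (degrees; the focal length in pixels is half the picture's height over the tangent of half this angle, whatever the lens; pixels are square), "cx", "cy" (the principal point, pixels), "k1" (the pictures are not rectified: a ray, as slopes to the right and down, at radius r is drawn at 1 + k1 r^2 times it, then the intrinsics apply), "extrinsics" (4x4, takes a point from camera to world coordinates); the wrist camera has in their place "mount" (4x4, takes a point from camera to tool coordinates, whose origin is the TCP and whose axes are the flange's). Camera axes: x right, y up, looking along -z (the intrinsics and any distortion apply to the point x, -y, -z); pixel columns grow to the right and rows downward; lengths in m; the calibration is good to about 2 mm. A picture is of the moment at which its call begins: read the wrist's pose just before it.
- hand_in(): hands the job in; it is judged then, once.
Trained networks look in the newest picture that a camera, given by its name, has taken for a name from the list of things; names that differ only in an ending like _2 or _b are one class to them, and where a whole thing is asked for, a point or a joint stands for the part that bears it (a point fixed in the world has none). Each returns a list of dicts, best first, with "confidence" (0 to 1); they miss things now and then, are a little off and sometimes report something else, mostly with a low value. They report only what shows in the picture. A call takes as long as a camera call. They do not tell look-alikes from the thing itself.
- cut_out(label, camera): "region" (400x640 bool, what is visible of it) and "extent" ([centre column, centre row, width, height] in pixels, round what is visible of it).
The state is a dict: "time": time; "q": joint angles; "joint_velocities": joint speeds; "joint_torque": joint torques, N m; "position": TCP position; "tool_rot": TCP orientation; "ft_force": force on the tool from outside, world axes, zero at the start; "moment": the same for the moment, N m; "grip_width": finger opening in m; "grip_force": force on a finger pad.
Only numpy, scipy, OpenCV 4.12 (cv2) and the standard library are available. Lean on these libraries where they do the work, as an engineer would, in place of code of your own. Each camera call takes 0.05 s, during which the arm holds its last target. There are 200 camera calls.

### The job

Put the forceps away in the wider of the two tilt-out bins: tip that bin fully forward by its handle, drop the forceps inside, and push the bin back until it clicks fully home. Leave the narrow bin shut and the other things on the bench where they are.

Things in the scene. Friction and masses are not known exactly. Their poses are not given: they have to be found in the camera images.
- wide_unit: The wider white bench-top housing (178 mm wide along its y, 99 mm deep along x, 179 mm high, a 12 mm catch boss on its left side; fixed to the bench) that holds the wide grey tilt-out bin. Origin: centre of its underside; -x is its front (towards the robot, give or take some yaw), y to the left, z up.
- narrow_unit: The narrower white housing, 108 mm wide, otherwise the same depth, height and build; holds the narrow bin, which stays shut. Origin and axes as for the wide unit. It may stand left or right of the wide one.
- wide_bin (a joint): Tilt of the wide bin (rad): 0 home, 0.7 fully forward (stop); pivots about the unit's y axis near its bottom. A spring catch holds it home: 4 to 5 N at the handle takes it past the catch at 0.09 rad, and about the same push takes it back past it (click) to 0. Short of the click it stays ajar or swings open; beyond about 0.3 rad its weight tips it fully open.
- narrow_bin (a joint): Tilt of the narrow bin, same meaning; starts at 0.
- wide_hinge (a point): Point on the pivot axis of the wide bin, mid-width, 26 mm in front of the unit's centre and 28 mm above the bench; axes as the wide unit's.
- wide_handle (a point): Middle of the steel bar handle of the wide bin (turns with the bin). Bar 10 mm thick, 90 mm long along y, its axis 38 mm off the front panel: 33 mm clear behind it for fingers from above. Bin home: 68 mm in front of the pivot axis and 125 mm above it (153 mm above the bench); the panel's top edge is 15 mm higher, the housing's roof 26 mm higher.
- wide_bin_in (a point): Centre of the wide bin's hollow, in axes that turn with the bin (home: x back, y left, z up; 15 mm behind, 55 mm above the pivot axis). Hollow 81 (x) x 142 (y) x 110 mm (z); the front panel is 30 mm higher than the other walls. Fully tipped, the mouth opens upward 25 to 113 mm in front of the pivot axis, its front edge 116 and back edge 151 mm above the bench.
- forceps: Slim pale metal forceps lying on the bench, 127 mm long along their y, 17 mm wide (x), 10 mm high. Origin: centre of the underside. Loose, about 30 g. Pinch across the middle.
- marker: Marker pen with a thick barrel, 135 mm long along y, 13 mm wide, lying on the bench; not to be moved. It and the forceps may have swapped sides.
- timer: Small white bench timer, 70 x 62 x 20 mm, loose; not to be moved. Origin: centre of the underside.
- tape_roll: Roll of tape lying flat, 90 mm across, 19 mm high, loose; not to be moved. Origin: centre of the underside.
- stopper_bottle: Dark bottle with a flat stopper, 49 mm across, 98 mm high, loose; not to be moved. Origin: centre of the underside.
Mind the look-alikes: they are no part of the job. Leave any blue or purple look-alike of the narrow_unit alone.

How it is judged:
On the way, in this order (a step that is already met when the one before it is completed fails the run):
1. the wide bin is tipped forward (more than 0.55 rad) (value of joint wide_bin above 0.55 rad), for 0.2 s.
2. the forceps lie in the wide bin, let go (x of forceps in the frame of wide_bin_in between -0.05 and 0.05 m and y of forceps in the frame of wide_bin_in between -0.075 and 0.075 m and z of forceps in the frame of wide_bin_in between -0.065 and 0.06 m and contact force between the fingers and forceps below 0.1 N), for 0.2 s.
At the end, for the whole second after the job is handed in: The wide bin has clicked home (joint under 0.03 rad) with the forceps at rest inside it (their middle inside its hollow), and the narrow bin is shut (under 0.03 rad) (value of joint each of wide_bin, narrow_bin below 0.03 rad and x of forceps in the frame of wide_bin_in between -0.05 and 0.05 m and y of forceps in the frame of wide_bin_in between -0.075 and 0.075 m and z of forceps in the frame of wide_bin_in between -0.065 and 0.06 m and linear speed of forceps below 0.03 m/s); the robot touches nothing.
It fails at once if the narrow bin is pulled out of its catch (over 0.1 rad) (value of joint narrow_bin above 0.1 rad).
It fails at once if the marker, timer, tape roll or bottle is moved by more than 40 mm (distance of any of marker, timer, tape_roll, stopper_bottle from where it was at the start of the episode above 0.04 m).
It also fails if it takes over 72 s, if anything falls off the work surface, if the arm or the gripper's body presses on something with over 40 N, if the wrist force passes 120 N, or if a joint passes its speed limit or range.

## Working session

There is one attempt and no reset: what is moved stays moved. The work goes in short steps, Python scripts to look and compute and a tool call to move; the robot and the scene stay as the last step left them, time stands still between calls to the robot, and variables do not carry over. Pictures are saved under pics/ and viewed, at most 12 in all, crops included, and the job is handed in when it is done.

Besides the shell and the picture viewer there is one more tool, called after "Call:" by a JSON object that holds its "fn" and its "kwargs". step_arm: Moves the arm, as the interface text tells. Its arguments: {"type":"object","properties":{"rows":{"type":"array"},"jaw":{"type":"number"},"squeeze":{"type":"number"}},"required":["rows"]}

```bash
ls; mkdir -p pics; cat > h.py <<'E'
import numpy as np, cv2
from rig import get_obs, camera, hand_in, cut_out, robot
from scipy.spatial.transform import Rotation as R
def ext(c,obs=None):
    if 'extrinsics' in c: return np.array(c['extrinsics'])
    T=np.eye(4);T[:3,:3]=R.from_quat(obs['tool_rot']).as_matrix();T[:3,3]=obs['position'];return T@np.array(c['mount'])
def cloud(c,obs=None):
    d=c['depth'];h,w=d.shape;f=h/2/np.tan(np.radians(c['fov_y'])/2)
    K=np.array([[f,0,c['cx']],[0,f,c['cy']],[0,0,1.]])
    u,v=np.meshgrid(np.arange(w),np.arange(h))
    x=(u-c['cx'])/f;y=(v-c['cy'])/f;xd,yd=x.copy(),y.copy()
    for _ in range(8):
        s=1+c['k1']*(x*x+y*y);x,y=xd/s,yd/s
    P=np.stack([x*d,-y*d,-d,np.ones_like(d)],-1)@ext(c,obs).T
    P=P[...,:3];P[d==0]=np.nan;return P
E
python3 - <<'E'
from h import *
o=get_obs();print(o['time'],o['position'],o['tool_rot'],robot.tip_extent)
for n in('scene','top'):
    c=camera(n);cv2.imwrite(f'pics/{n}0.png',c['pixels']);P=cloud(c)
    for l in('wide_unit','narrow_unit','wide_handle','forceps','marker','timer','tape_roll','stopper_bottle'):
        for r in cut_out(l,n)[:3]:
            p=P[r['region']];p=p[~np.isnan(p[:,0])]
            print(n,l,round(r['confidence'],2),np.round(r['extent']),np.round(np.median(p,0),3) if len(p) else None, np.round(np.percentile(p,98,axis=0),3)if len(p) else None)
E
```

```text
pics
0.0 [0.23325432 0.57946154 0.40376665] [ 1.90238987e-01  9.81737205e-01 -1.02346311e-03 -3.75850808e-04] 0.1822
scene wide_unit 0.71 [349. 258.  27.  17.] [ 0.446 -0.118  0.017] [ 0.496 -0.078  0.023]
scene wide_unit 0.68 [386. 213.  63.  56.] [ 0.61  -0.149  0.132] [ 0.697 -0.049  0.181]
scene narrow_unit 0.9 [222. 195.  49.  33.] [0.355 0.325 0.17 ] [0.592 0.541 0.341]
scene narrow_unit 0.69 [384. 268.  42.  72.] [ 0.316 -0.294  0.135] [ 0.406 -0.232  0.181]
scene narrow_unit 0.65 [194. 189.  36.  49.] [0.363 0.537 0.145] [0.456 0.603 0.181]
scene wide_handle 0.66 [378. 214.  46.  42.] [ 0.605 -0.129  0.113] [ 0.692 -0.047  0.169]
scene marker 0.46 [308. 203.  29.  40.] [0.588 0.148 0.101] [0.667 0.201 0.167]
scene timer 0.76 [290. 242.  18.  13.] [0.416 0.103 0.016] [0.459 0.14  0.02 ]
scene tape_roll 0.76 [349. 257.  27.  15.] [ 0.444 -0.118  0.017] [ 0.495 -0.078  0.023]
scene stopper_bottle 0.8 [443. 242.  16.  30.] [ 0.653 -0.361  0.053] [ 0.676 -0.338  0.1  ]
top wide_unit 0.55 [378. 179.  52.  52.] [ 0.615 -0.136  0.158] [ 0.708 -0.048  0.186]
top wide_unit 0.35 [310. 229.  16.  20.] [0.426 0.109 0.016] [0.475 0.144 0.026]
top narrow_unit 0.94 [305. 176.  32.  48.] [0.598 0.155 0.16 ] [0.687 0.213 0.188]
top narrow_unit 0.67 [246. 226.  36.  44.] [0.327 0.332 0.17 ] [0.407 0.393 0.188]
top narrow_unit 0.64 [413. 244.  41.  50.] [ 0.328 -0.274  0.159] [ 0.404 -0.217  0.186]
top wide_handle 0.81 [378. 189.  43.  31.] [ 0.607 -0.132  0.098] [ 0.695 -0.047  0.172]
top timer 0.82 [308. 230.  20.  14.] [0.424 0.11  0.017] [0.463 0.142 0.026]
top tape_roll 0.84 [368. 232.  25.  20.] [ 0.454 -0.12   0.017] [ 0.5   -0.078  0.028]
top stopper_bottle 0.31 [375. 186.  46.  29.] [ 0.607 -0.134  0.098] [ 0.697 -0.046  0.174]
```

```bash
python3 - <<'E'
import cv2
a=cv2.imread('pics/scene0.png');b=cv2.imread('pics/top0.png')
cv2.imwrite('pics/s1.png',cv2.resize(a[160:330,150:490],None,fx=2.35,fy=2.35,interpolation=2))
cv2.imwrite('pics/t1.png',cv2.resize(b[130:300,200:460],None,fx=3,fy=3,interpolation=2))
E
```

```text
(no output)
```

View pics/s1.png

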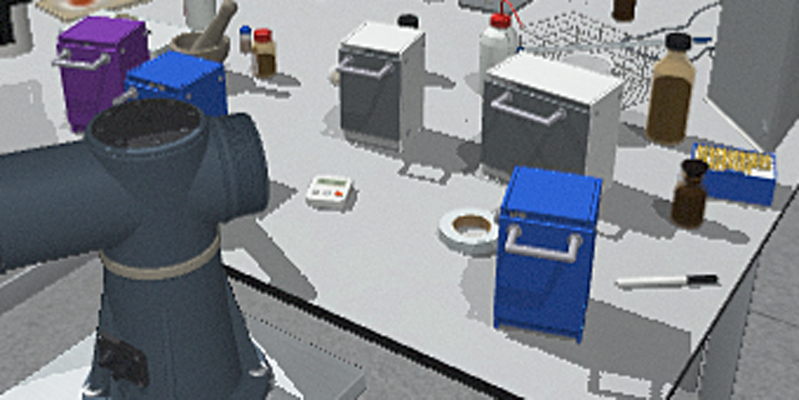

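View pics/t1.png

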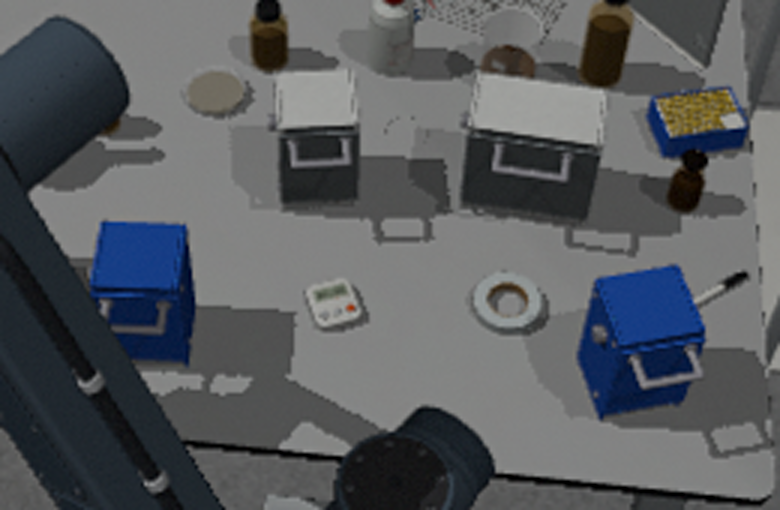

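The wide unit is at scene crop (550,120) and the narrow one at (380,85). Blue look-alikes are at (545,250) and (175,85), with a purple one at (100,70). The pen with the black cap at (665,282) is the marker, and the forceps are hidden, probably on the left. I'll check the wrist view.

```bash
python3 - <<'E'
from h import *
o=get_obs();c=camera('wrist');cv2.imwrite('pics/w0.png',c['pixels']);P=cloud(c,o)
for l in('forceps','marker','narrow_unit'):
    for r in cut_out(l,'wrist')[:3]:
        p=P[r['region']];p=p[~np.isnan(p[:,0])]
        print(l,round(r['confidence'],2),np.round(r['extent']),np.round(np.median(p,0),3) if len(p) else None)
c=camera('top');P=cloud(c)
from scipy.spatial import ConvexHull
# fit roof of wide/narrow units
for l,y0 in(('wide',-.136),('narrow',.155)):
    m=(np.abs(P[...,2]-.179)<.008)&(np.abs(P[...,1]-y0)<.12)&(P[...,0]>.5)&(P[...,0]<.78)
    q=P[m][:,:2].astype(np.float32);print(l,len(q),cv2.minAreaRect(q),np.median(P[m][:,2]))
E
```

```text
narrow_unit 0.95 [228. 322.  45.  43.] [0.373 0.397 0.063]
narrow_unit 0.9 [342. 289. 146. 106.] [0.349 0.567 0.135]
wide 791 ((0.6543159484863281, -0.13612397015094757), (0.17868004739284515, 0.1195932924747467), 85.07660675048828) 0.17991455314088856
narrow 490 ((0.6369874477386475, 0.15819840133190155), (0.11939752846956253, 0.10741041600704193), 10.759422302246094) 0.1797657898797076
```

View pics/w0.png

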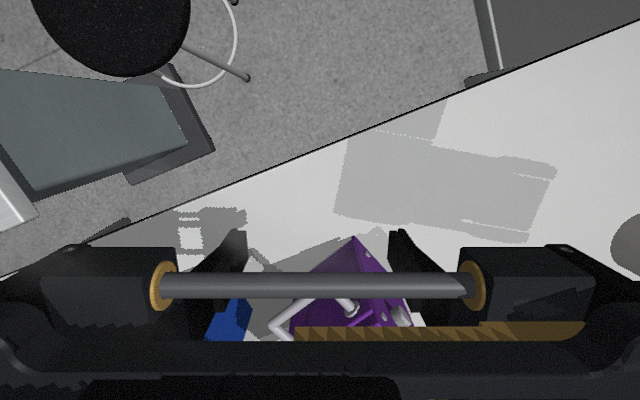

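```bash
python3 - <<'E'
from h import *
for n in('top','scene'):
    c=camera(n);P=cloud(c);px=c['pixels'].astype(int)
    m=(np.abs(P[...,2]-.153)<.012)&(np.abs(P[...,1]+.13)<.07)&(P[...,0]>.5)&(P[...,0]<.592)
    q=P[m];print(n,len(q));print(np.round(q[np.argsort(q[:,1])][::max(1,len(q)//25)],3).tolist())
    # roof side/front edges by bins
    m=(np.abs(P[...,2]-.18)<.006)&(np.abs(P[...,1]+.136)<.12)&(P[...,0]>.5)&(P[...,0]<.78)
    q=P[m]
    for y in np.arange(-.23,-.04,.03):
        s=q[np.abs(q[:,1]-y)<.01];print(round(y,3),len(s),np.round([s[:,0].min(),s[:,0].max()],3) if len(s) else '')
    for x in np.arange(.60,.72,.02):
        s=q[np.abs(q[:,0]-x)<.008];print(' x',round(x,3),np.round([s[:,1].min(),s[:,1].max()],3) if len(s) else '')
E
```

```text
top 85
[[0.591, -0.181, 0.156], [0.564, -0.178, 0.151], [0.572, -0.177, 0.16], [0.563, -0.174, 0.152], [0.574, -0.173, 0.157], [0.583, -0.173, 0.158], [0.571, -0.17, 0.154], [0.563, -0.166, 0.157], [0.565, -0.162, 0.16], [0.564, -0.158, 0.155], [0.563, -0.154, 0.162], [0.565, -0.147, 0.152], [0.563, -0.142, 0.159], [0.568, -0.139, 0.153], [0.561, -0.134, 0.161], [0.562, -0.131, 0.159], [0.565, -0.123, 0.154], [0.564, -0.119, 0.161], [0.569, -0.115, 0.16], [0.571, -0.111, 0.158], [0.567, -0.103, 0.155], [0.57, -0.099, 0.157], [0.568, -0.092, 0.153], [0.583, -0.091, 0.153], [0.566, -0.088, 0.154], [0.577, -0.087, 0.16], [0.59, -0.086, 0.162], [0.577, -0.083, 0.153], [0.586, -0.082, 0.161]]
-0.23 27 [0.611 0.706]
-0.2 82 [0.603 0.71 ]
-0.17 81 [0.6  0.71]
-0.14 81 [0.596 0.714]
-0.11 86 [0.598 0.715]
-0.08 78 [0.614 0.718]
-0.05 48 [0.615 0.721]
 x 0.6 [-0.217 -0.104]
 x 0.62 [-0.22  -0.047]
 x 0.64 [-0.225 -0.047]
 x 0.66 [-0.224 -0.049]
 x 0.68 [-0.224 -0.051]
 x 0.7 [-0.229 -0.051]
scene 100
[[0.588, -0.182, 0.157], [0.563, -0.18, 0.152], [0.574, -0.179, 0.151], [0.56, -0.178, 0.153], [0.558, -0.175, 0.153], [0.559, -0.174, 0.156], [0.562, -0.169, 0.156], [0.557, -0.165, 0.154], [0.561, -0.159, 0.154], [0.566, -0.152, 0.157], [0.563, -0.147, 0.15], [0.563, -0.143, 0.152], [0.568, -0.137, 0.156], [0.557, -0.135, 0.156], [0.561, -0.129, 0.157], [0.565, -0.123, 0.157], [0.563, -0.117, 0.156], [0.563, -0.113, 0.155], [0.56, -0.107, 0.155], [0.565, -0.101, 0.151], [0.565, -0.097, 0.157], [0.586, -0.092, 0.162], [0.585, -0.09, 0.155], [0.59, -0.087, 0.148], [0.582, -0.087, 0.159]]
-0.23 31 [0.609 0.703]
-0.2 81 [0.604 0.704]
-0.17 75 [0.606 0.706]
-0.14 70 [0.609 0.708]
-0.11 74 [0.612 0.713]
-0.08 72 [0.612 0.712]
-0.05 41 [0.617 0.715]
 x 0.6 [-0.219 -0.156]
 x 0.62 [-0.224 -0.044]
 x 0.64 [-0.227 -0.046]
 x 0.66 [-0.226 -0.048]
 x 0.68 [-0.23  -0.054]
 x 0.7 [-0.23  -0.045]
```

Call:
{"fn": "step_arm", "kwargs": {"rows": [[0,0,0.03,0,0,8.5],[0.03,-0.05,0,0,0,8.5],[0.03,-0.06,0,0,0,0],[0.03,-0.06,0,0,0,0],[0.03,-0.06,0,0,0,0],[0.03,-0.06,0,0,0,0],[0.03,-0.06,0,0,0,0],[0.02,-0.06,0,0,0,0],[0.02,-0.06,0,0,0,0],[0.02,-0.06,0,0,0,0],[0.02,-0.06,0,0,0,0],[0.02,-0.05,0,0,0,0]], "jaw": 0}}

```text
time: 2.75
position: [0.5026, -0.0393, 0.435]
tool_rot: [0.044, 0.999, -0.0, 0.0]
ft_force: [0.0, 0.3, -0.1]
grip_width: 0.0004
grip_force: 0.0
```

```bash
python3 - <<'E'
from h import *
for n in('scene','top'):
    c=camera(n);cv2.imwrite(f'pics/{n}2.png',c['pixels']);P=cloud(c)
    for l in('forceps','marker'):
        for r in cut_out(l,n)[:3]:
            p=P[r['region']];p=p[~np.isnan(p[:,0])]
            print(n,l,round(r['confidence'],2),np.round(r['extent']),np.round(np.median(p,0),3) if len(p) else None, np.round(np.percentile(p,98,axis=0),3)if len(p) else None)
a=cv2.imread('pics/scene2.png');b=cv2.imread('pics/top2.png')
A=cv2.resize(a[150:300,130:330],None,fx=3,fy=3,interpolation=2)
B=cv2.resize(b[130:300,160:330],None,fx=1.9,fy=1.9,interpolation=2)
cv2.imwrite('pics/ab.png',cv2.resize(np.vstack([np.hstack([a[130:300,100:400]]),b[130:300,60:360]]),None,fx=1.75,fy=1.75,interpolation=2))
E
```

```text
scene marker 0.52 [432. 278.  42.   7.] [ 0.503 -0.388  0.009] [ 0.541 -0.339  0.015]
top marker 0.47 [376. 191.  47.  30.] [ 0.605 -0.137  0.098] [ 0.686 -0.05   0.171]
```

View pics/ab.png

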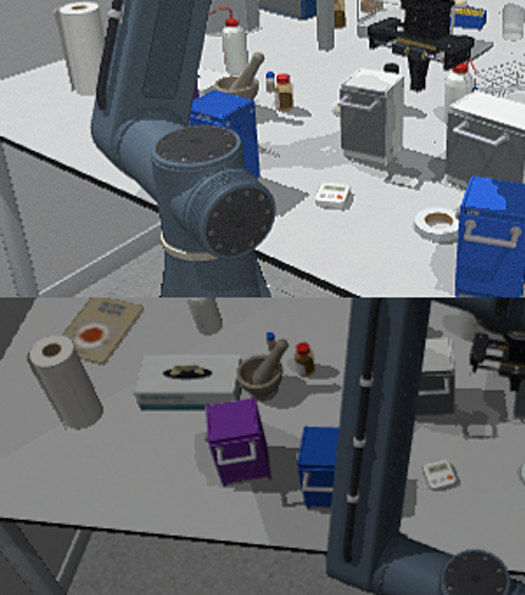

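Call:
{"fn": "step_arm", "kwargs": {"rows": [[0.04,-0.05,0,0,0,0],[0.041,-0.043,0,0,0,0],[0,0,0,0,0,0],[0,0,0,0,0,0]]}}

```text
time: 3.55
position: [0.5816, -0.127, 0.4342]
tool_rot: [0.042, 0.999, 0.001, -0.001]
ft_force: [0.5, 1.0, 0.7]
grip_width: 0.0012
grip_force: 0.0
```

The arm still hides where the forceps must be (about x 0.45, y 0.25–0.4). I'll look again after opening the bin. Now going down behind the handle bar.

Call:
{"fn": "step_arm", "kwargs": {"rows": [[0.001,-0.005,-0.03,0,0,0],[0,0,-0.03,0,0,0],[0,0,-0.02,0,0,0],[0,0,-0.02,0,0,0],[0,0,-0.02,0,0,0],[0,0,0,0,0,0]]}}

```text
time: 4.3
position: [0.5821, -0.1317, 0.314]
tool_rot: [0.042, 0.999, 0.001, -0.002]
ft_force: [-0.0, 1.0, -0.3]
grip_width: 0.0005
grip_force: 0.0
```

Call:
{"fn": "step_arm", "kwargs": {"rows": [[-0.006,0,-0.001,0,0,0],[-0.006,0.001,-0.003,0,0,0],[-0.006,0,-0.004,0,0,0],[-0.006,0.001,-0.004,0,0,0],[-0.006,0,-0.005,0,0,0],[-0.006,0,-0.006,0,0,0],[-0.006,0.001,-0.006,0,0,0],[-0.006,0,-0.006,0,0,0]]}}

```text
time: 5.3
position: [0.5345, -0.1306, 0.2792]
tool_rot: [0.043, 0.999, 0.0, -0.001]
ft_force: [0.0, 1.4, 0.5]
grip_width: 0.0007
grip_force: 2.1
```

Call:
{"fn": "step_arm", "kwargs": {"rows": [[-0.004,0,0.03,0,0,0],[0,0,0.05,0,0,0],[0,0,0.06,0,0,0],[0,0,0.03,0,0,0],[0,0,0,0,0,0]]}}

```text
time: 5.92
position: [0.5316, -0.131, 0.4521]
tool_rot: [0.043, 0.999, -0.001, 0.003]
ft_force: [-0.2, 0.5, -0.5]
grip_width: 0.0008
grip_force: 0.0
```

```bash
python3 - <<'E'
from h import *
o=get_obs();print(o['time'],o['position'],o['ft_force'])
ims=[]
for n in('scene','top','wrist'):
    o=get_obs();c=camera(n);cv2.imwrite(f'pics/{n}3.png',c['pixels']);P=cloud(c,o)
    for l in('forceps','marker','wide_handle'):
        for r in cut_out(l,n)[:3]:
            p=P[r['region']];p=p[~np.isnan(p[:,0])]
            print(n,l,round(r['confidence'],2),np.round(r['extent']),np.round(np.median(p,0),3) if len(p) else None, np.round(np.percentile(p,98,axis=0),3)if len(p) else None)
    if n=='scene': ims.append(c['pixels'][120:320,100:500])
    else: ims.append(c['pixels'][100:300,100:500])
    if n!='wrist':
        m=(np.abs(P[...,1]+.13)<.03)&(P[...,0]>.45)&(P[...,0]<.58)&(P[...,2]>.03)&(P[...,2]<.2)
        q=P[m];q=q[np.argsort(q[:,0])];print(np.round(q[:: max(1,len(q)//15)],3).tolist())
cv2.imwrite('pics/c3.png',cv2.resize(np.vstack(ims[:2]),None,fx=1.5,fy=1.5,interpolation=2))
E
```

```text
5.925 [ 0.53158541 -0.13096502  0.4521333 ] [-0.16382634  0.54970516 -0.52309025]
scene forceps 0.26 [372. 219.  54.  39.] [ 0.613 -0.107  0.093] [ 0.679 -0.051  0.146]
scene marker 0.45 [433. 279.  42.   6.] [ 0.503 -0.386  0.01 ] [ 0.543 -0.341  0.014]
scene wide_handle 0.65 [373. 218.  56.  38.] [ 0.611 -0.11   0.095] [ 0.679 -0.049  0.15 ]
scene wide_handle 0.32 [313. 195.  41.  52.] [0.597 0.135 0.115] [0.695 0.207 0.181]
[[0.495, -0.154, 0.089], [0.497, -0.134, 0.081], [0.5, -0.117, 0.085], [0.502, -0.143, 0.085], [0.506, -0.133, 0.084], [0.523, -0.118, 0.117], [0.525, -0.14, 0.111], [0.526, -0.146, 0.117], [0.529, -0.134, 0.108], [0.534, -0.144, 0.101], [0.538, -0.156, 0.095], [0.543, -0.109, 0.093], [0.549, -0.117, 0.086], [0.556, -0.118, 0.078], [0.565, -0.122, 0.068], [0.575, -0.121, 0.054]]
top marker 0.59 [439. 225.  15.   8.] [ 0.514 -0.4    0.012] [ 0.533 -0.378  0.019]
top wide_handle 0.77 [376. 198.  40.  38.] [ 0.636 -0.137  0.049] [ 0.679 -0.057  0.148]
[[0.493, -0.136, 0.095], [0.497, -0.157, 0.08], [0.499, -0.116, 0.09], [0.5, -0.128, 0.091], [0.501, -0.109, 0.087], [0.503, -0.134, 0.075], [0.503, -0.114, 0.078], [0.504, -0.142, 0.074], [0.505, -0.14, 0.086], [0.51, -0.133, 0.079], [0.522, -0.156, 0.119], [0.523, -0.116, 0.124], [0.526, -0.136, 0.116], [0.528, -0.128, 0.12], [0.529, -0.124, 0.117], [0.539, -0.133, 0.106], [0.567, -0.115, 0.074]]
wrist marker 0.82 [141. 161.  61.  60.] [ 0.506 -0.386  0.01 ] [ 0.549 -0.338  0.012]
wrist wide_handle 0.75 [317. 198. 161. 102.] [ 0.571 -0.129  0.082] [ 0.647 -0.05   0.133]
```

View pics/c3.png

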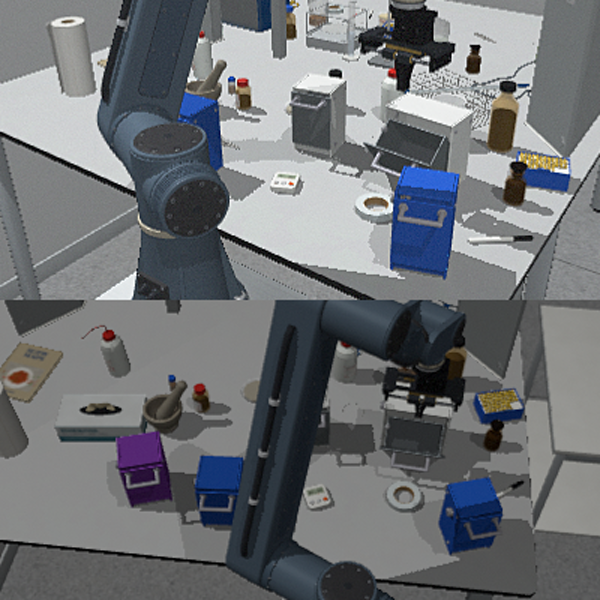

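Bin is fully open (handle at x 0.499, z 0.084; crop (415,465)). Forceps are still unseen, so I'm moving the wrist camera over the left side.

Call:
{"fn": "step_arm", "kwargs": {"rows": [[0,0.03,0.02,0,0,0],[0,0.06,0.02,0,0,0],[0,0.06,0.02,0,0,0],[0,0.06,0.01,0,0,0],[0.0,0.06,0,0,0,0],[0.0,0.06,0,0,0,0],[0,0.06,0,0,0,0],[0,0.05,0,0,0,0],[0,0,0,0,0,0]], "jaw": 0.05}}

```text
time: 7.65
position: [0.5306, 0.3111, 0.5188]
tool_rot: [0.04, 0.999, 0.0, -0.0]
ft_force: [-0.1, -0.6, 0.3]
grip_width: 0.0497
grip_force: 0.0
```

```bash
python3 - <<'E'
from h import *
for n in('scene','top','wrist'):
    o=get_obs();c=camera(n);cv2.imwrite(f'pics/{n}4.png',c['pixels']);P=cloud(c,o)
    for l in('forceps','marker'):
        for r in cut_out(l,n)[:3]:
            p=P[r['region']];p=p[~np.isnan(p[:,0])]
            print(n,l,round(r['confidence'],2),np.round(r['extent']),np.round(np.median(p,0),3) if len(p) else None, np.round(np.percentile(p,98,axis=0),3)if len(p) else None)
print(o['position'])
E
```

```text
scene marker 0.71 [434. 279.  38.   8.] [ 0.508 -0.396  0.01 ] [ 0.541 -0.347  0.014]
top forceps 0.46 [375. 196.  38.  34.] [ 0.637 -0.134  0.048] [ 0.68  -0.059  0.15 ]
top forceps 0.36 [370. 231.  24.  21.] [ 0.456 -0.119  0.019] [ 0.501 -0.081  0.029]
top marker 0.55 [440. 226.  15.  11.] [ 0.523 -0.406  0.01 ] [ 0.543 -0.379  0.017]
[0.53153827 0.30646347 0.51936151]
```

View pics/wrist4.png

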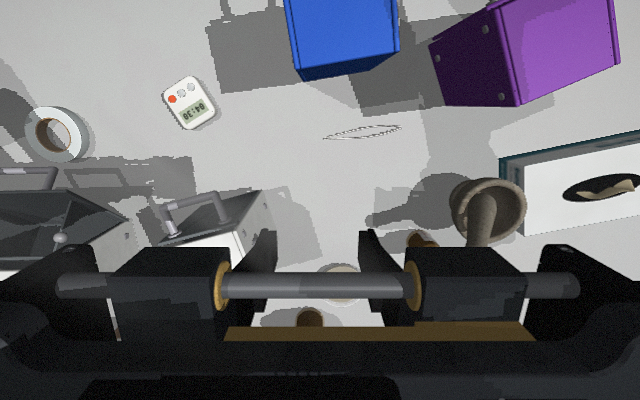

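The forceps show faintly at (362,131), running from (323,138) to (401,126), with the blue unit at (345,40) behind them. Measuring, plus a close crop.

```bash
python3 - <<'E'
from h import *
o=get_obs();c=camera('wrist');P=cloud(c,o);im=c['pixels']
print(o['position'])
for u,v in((324,138),(362,131),(400,126)):
    q=P[v-4:v+5,u-2:u+3].reshape(-1,3);print(u,v,np.round(np.nanmedian(q,0),4))
g=cv2.cvtColor(im,cv2.COLOR_BGR2GRAY).astype(float);bg=cv2.medianBlur(im,31);bg=cv2.cvtColor(bg,cv2.COLOR_BGR2GRAY).astype(float)
m=np.abs(g-bg)>18;M=np.zeros_like(m);M[117:147,315:410]=1;m&=M
v,u=np.nonzero(m);q=P[m];print(len(u),u.min(),u.max(),v.min(),v.max());q=q[~np.isnan(q[:,0])][:,:2].astype(np.float32)
print(cv2.minAreaRect(q))
cv2.imwrite('pics/w5.png',cv2.resize(np.hstack([im[100:160,300:420],np.repeat(m[100:160,300:420,None]*255,3,2).astype(np.uint8)]),None,fx=3.3,fy=3.3,interpolation=2))
E
```

```text
[0.53154357 0.30679472 0.51946253]
324 138 [5.059e-01 3.195e-01 3.000e-04]
362 131 [4.999e-01 3.841e-01 1.000e-04]
400 126 [4.964e-01 4.478e-01 4.000e-04]
341 323 401 117 139
((0.4965437054634094, 0.3830168545246124), (0.03170263022184372, 0.13154533505439758), 4.657505512237549)
```

View pics/w5.png

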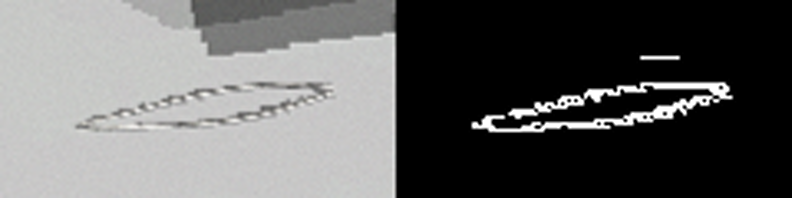

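```bash
python3 - <<'E'
from h import *
o=get_obs();c=camera('wrist');P=cloud(c,o);print(o['q'])
v,u=np.mgrid[0:400,0:640]
m=(P[...,2]>.03)&(P[...,2]<.2)&(P[...,0]>.33)&(P[...,0]<.56)&(P[...,1]>.27)&(P[...,1]<.56)&(v<110)
q=P[m]
for y in np.arange(.27,.56,.02):
    s=q[np.abs(q[:,1]-y)<.01]
    if len(s): print(round(y,2),len(s),np.round([np.percentile(s[:,0],99.5),s[:,0].max()],3),'z at max',np.round(s[s[:,0].argmax()],3))
E
```

```text
[ 3.41909861e-01  4.08029718e-01  1.31234742e+00  1.28088483e-05
  1.42102966e+00 -1.14131581e+00]
0.29 801 [0.414 0.414] z at max [0.414 0.294 0.077]
0.31 1567 [0.414 0.414] z at max [0.414 0.3   0.063]
0.33 1504 [0.412 0.413] z at max [0.413 0.32  0.073]
0.35 1438 [0.411 0.411] z at max [0.411 0.341 0.034]
0.37 1371 [0.41 0.41] z at max [0.41  0.36  0.134]
0.39 1144 [0.408 0.408] z at max [0.408 0.381 0.039]
0.41 26 [0.361 0.361] z at max [0.361 0.407 0.141]
0.49 2575 [0.411 0.413] z at max [0.413 0.5   0.171]
0.51 4772 [0.468 0.47 ] z at max [0.47  0.52  0.177]
0.53 2233 [0.471 0.471] z at max [0.471 0.522 0.04 ]
0.55 1891 [0.462 0.464] z at max [0.464 0.543 0.178]
```

Blue unit's back face is at x 0.41, too close for the 190 mm gripper body to pinch across the forceps. I'll first nudge the forceps about 22 mm in +x with the two open fingertips.

```bash
python3 - <<'E'
from h import *
c=camera('top');P=cloud(c)
m=(P[...,2]>.03)&(P[...,2]<.16)&(P[...,0]>.5)&(P[...,0]<.8)&(P[...,1]>.24)&(P[...,1]<.6)
q=P[m]
for y in np.arange(.26,.6,.02):
    s=q[np.abs(q[:,1]-y)<.01]
    if len(s): print(round(y,2),len(s),np.round(s[s[:,0].argmin()],3))
E
```

```text
0.34 1 [0.735 0.342 0.031]
0.52 5 [0.591 0.527 0.08 ]
0.54 70 [0.578 0.55  0.079]
0.56 93 [0.579 0.564 0.069]
0.58 78 [0.577 0.572 0.071]
```

Call:
{"fn": "step_arm", "kwargs": {"rows": [[-0.03,0.04,-0.04,0,0,4.5],[-0.0315,0.037,-0.05,0,0,4.5],[0,0,-0.06,0,0,0],[0,0,-0.06,0,0,0],[0,0,-0.04,0,0,0],[0,0,-0.03,0,0,0],[0,0,0,0,0,0]], "jaw": 0.06}}

```text
time: 9.12
position: [0.473, 0.3796, 0.2431]
tool_rot: [-0.035, 0.999, -0.001, -0.003]
ft_force: [-0.1, -0.4, -0.3]
grip_width: 0.0601
grip_force: 0.0
```

Call:
{"fn": "step_arm", "kwargs": {"rows": [[-0.002,0.002,-0.03,0,0,0],[0,0,-0.02,0,0,0],[0,0,-0.007,0,0,0],[0,0,0,0,0,0],[0.006,0,0,0,0,0],[0.007,0,0,0,0,0],[0.008,0,0,0,0,0],[0.008,0,0,0,0,0],[0.008,0,0,0,0,0],[0,0,0,0,0,0]]}}

```text
time: 10.38
position: [0.5097, 0.382, 0.1884]
tool_rot: [-0.035, 0.999, 0.0, 0.001]
ft_force: [0.5, -1.0, -0.1]
grip_width: 0.0601
grip_force: 0.0
```

Call:
{"fn": "step_arm", "kwargs": {"rows": [[-0.004,0,0.02,0,0,0],[0.0,0,0.06,0,0,0],[0.02,0,0.06,0,0,0],[0.02,0,0.06,0,0,0],[0.02,0,0.05,0,0,0],[0.0,0,0,0,0,0],[0.0,0,0,0,0,0]]}}

```text
time: 11.25
position: [0.5631, 0.3819, 0.4374]
tool_rot: [-0.036, 0.999, -0.0, -0.001]
ft_force: [0.1, -0.5, -0.3]
grip_width: 0.0599
grip_force: 0.0
```

```bash
python3 - <<'E'
from h import *
o=get_obs();c=camera('wrist');P=cloud(c,o);im=c['pixels'];print(o['position'])
for r in cut_out('forceps','wrist')[:2]: print(r['confidence'],r['extent'])
g=cv2.cvtColor(im,cv2.COLOR_BGR2GRAY).astype(float);bg=cv2.cvtColor(cv2.medianBlur(im,31),cv2.COLOR_BGR2GRAY).astype(float)
m=(np.abs(g-bg)>15)&(P[...,0]>.5)&(P[...,0]<.56)&(P[...,1]>.29)&(P[...,1]<.48)&(P[...,2]<.02)
q=P[m][:,:2].astype(np.float32);print(len(q),cv2.minAreaRect(q),q.min(0),q.max(0))
vis=im.copy();vis[m]=(0,0,255);cv2.imwrite('pics/w6.png',np.hstack([im[80:260,200:520],vis[80:260,200:520]]))
E
```

```text
[0.56307558 0.3818519  0.43736979]
0.5 [319.2, 139.6, 92.5, 13.6]
451 ((0.5291083455085754, 0.38213643431663513), (0.01940089836716652, 0.13415278494358063), 0.702877938747406) [0.51915807 0.31506374] [0.5387318  0.44922775]
```

View pics/w6.png

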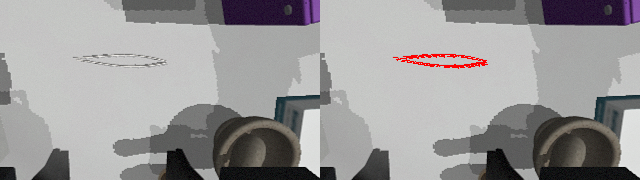

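Call:
{"fn": "step_arm", "kwargs": {"rows": [[-0.01,0,0,0,0,-10.4],[-0.01,0,-0.02,0,0,-10.4],[-0.01,0,-0.02,0,0,-10.4],[-0.004,0,-0.02,0,0,-10.4],[0,0,-0.02,0,0,-10.4],[0,0,-0.02,0,0,-10.4],[0,0,-0.02,0,0,-10.4],[0,0,-0.01,0,0,-10.4],[0,0,-0.01,0,0,-10.0],[0,0,0,0,0,0],[0,0,0,0,0,0]], "jaw": 0.045, "squeeze": 8}}

```text
time: 12.72
position: [0.5299, 0.3821, 0.2965]
tool_rot: [0.701, 0.713, -0.001, -0.0]
ft_force: [-0.1, -0.3, 0.3]
grip_width: 0.045
grip_force: 0.0
```

Call:
{"fn": "step_arm", "kwargs": {"rows": [[-0.001,0,-0.04,0,0,0],[0,0,-0.04,0,0,0],[0,0,-0.02,0,0,0],[0,0,-0.012,0,0,0],[0,0,0,0,0,0],[0,0,0,0,0,0]]}}

```text
time: 13.48
position: [0.5299, 0.3824, 0.1863]
tool_rot: [0.702, 0.712, 0.001, 0.0]
ft_force: [0.4, 0.3, -0.1]
grip_width: 0.0448
grip_force: 0.0
```

Call:
{"fn": "step_arm", "kwargs": {"rows": [[0,0,0,0,0,0],[0,0,0,0,0,0],[0,0,0,0,0,0],[0,0,0,0,0,0]], "jaw": 0}}

```text
time: 13.98
position: [0.5293, 0.3821, 0.1852]
tool_rot: [0.702, 0.712, 0.0, 0.0]
ft_force: [-0.8, 0.3, 0.5]
grip_width: 0.0161
grip_force: 8.0
```

Call:
{"fn": "step_arm", "kwargs": {"rows": [[0,0,0.05,0,0,0],[0,0,0.06,0,0,0],[0,-0.03,0.06,0,0,0],[0,-0.05,0.05,0,0,-1],[0.0,-0.06,0.02,0,0,-1],[0.0,-0.06,0,0,0,-1],[0.0,-0.06,0,0,0,-1],[0.01,-0.06,0,0,0,-1],[0.01,-0.06,0,0,0,0],[0.01,-0.06,0,0,0,0],[0.006,-0.05,0,0,0,0],[0,-0.024,0,0,0,0]]}}

```text
time: 15.48
position: [0.5654, -0.1264, 0.4147]
tool_rot: [0.733, 0.68, -0.0, 0.0]
ft_force: [-0.2, 1.2, -0.6]
grip_width: 0.016
grip_force: 8.0
```

Call:
{"fn": "step_arm", "kwargs": {"rows": [[0,0,0,0,0,0],[0,0,0,0,0,0]]}}

```text
time: 15.72
position: [0.565, -0.1225, 0.4147]
tool_rot: [0.732, 0.681, 0.0, -0.001]
ft_force: [0.2, 0.2, -0.7]
grip_width: 0.0161
grip_force: 8.0
```

```bash
python3 - <<'E'
from h import *
o=get_obs();print(o['position'],o['grip_width'],o['grip_force'])
c=camera('scene');P=cloud(c);cv2.imwrite('pics/s7.png',cv2.resize(c['pixels'][130:280,290:490],None,fx=3.5,fy=3.5,interpolation=2))
# panel top edge / bin extents
m=(P[...,0]>.5)&(P[...,0]<.56)&(P[...,2]>.09)&(P[...,2]<.125)&(np.abs(P[...,1]+.13)<.13)
q=P[m];print(len(q),q.min(0),q.max(0))
for z in(.1,.108,.116):
    s=q[np.abs(q[:,2]-z)<.004];print(z,np.round([s[:,1].min(),s[:,1].max(),np.median(s[:,0])],3))
E
```

```text
[ 0.56495365 -0.12252905  0.4146547 ] 0.01613665387571729 7.953726860258286
233 [ 0.51110191 -0.21631248  0.09001177] [ 0.55968951 -0.03902776  0.12043988]
0.1 [-0.204 -0.043  0.536]
0.108 [-0.216 -0.041  0.529]
0.116 [-0.216 -0.039  0.525]
```

View pics/s7.png

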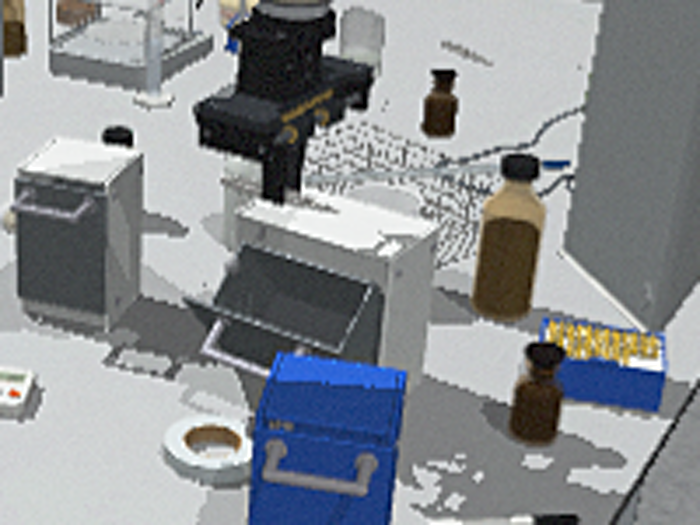

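Bin open, forceps held above it. Centring 8 mm in -y and lowering.

Call:
{"fn": "step_arm", "kwargs": {"rows": [[0.001,-0.008,-0.02,0,0,0],[0,0,-0.03,0,0,0],[0,0,-0.03,0,0,0],[0,0,-0.015,0,0,0],[0,0,-0.01,0,0,0],[0,0,0,0,0,0],[0,0,0,0,0,0]]}}

```text
time: 16.65
position: [0.5667, -0.1314, 0.3108]
tool_rot: [0.732, 0.681, 0.0, 0.001]
ft_force: [0.1, -0.0, -0.6]
grip_width: 0.0162
grip_force: 8.0
```

Call:
{"fn": "step_arm", "kwargs": {"rows": [[0,0,0,0,0,0],[0,0,0,0,0,0],[0,0,0,0,0,0],[0,0,0,0,0,0]], "jaw": 0.032}}

```text
time: 17.15
position: [0.5663, -0.1314, 0.31]
tool_rot: [0.732, 0.681, 0.0, 0.0]
ft_force: [0.8, -0.1, 0.2]
grip_width: 0.0318
grip_force: 0.0
```

Call:
{"fn": "step_arm", "kwargs": {"rows": [[0,0,0.03,0,0,0],[0,0,0.06,0,0,0],[-0.03,0,0.05,0,0,0],[-0.06,0,0,0,0,0],[-0.04,0,0,0,0,0],[0,0,0,0,0,0],[0,0,0,0,0,0]], "jaw": 0}}

```text
time: 18.02
position: [0.4368, -0.1317, 0.4503]
tool_rot: [0.732, 0.681, 0.0, 0.001]
ft_force: [0.2, -1.1, -0.3]
grip_width: 0.0007
grip_force: 0.0
```

```bash
python3 - <<'E'
from h import *
o=get_obs();print(o['position'],o['tool_rot'])
c=camera('scene');a=c['pixels'][170:250,330:430];c=camera('top');P=cloud(c);b=c['pixels'][150:230,330:430]
cv2.imwrite('pics/p8.png',cv2.resize(np.hstack([a,b]),None,fx=4,fy=4,interpolation=2))
m=(P[...,0]>.46)&(P[...,0]<.52)&(np.abs(P[...,1]+.13)<.03)&(P[...,2]>.06)&(P[...,2]<.12);print(np.round(np.median(P[m],0),3))
E
```

```text
[ 0.4368452  -0.13169181  0.45030489] [7.32281350e-01 6.81001432e-01 3.95590420e-04 9.57975177e-04]
[ 0.502 -0.129  0.083]
```

View pics/p8.png

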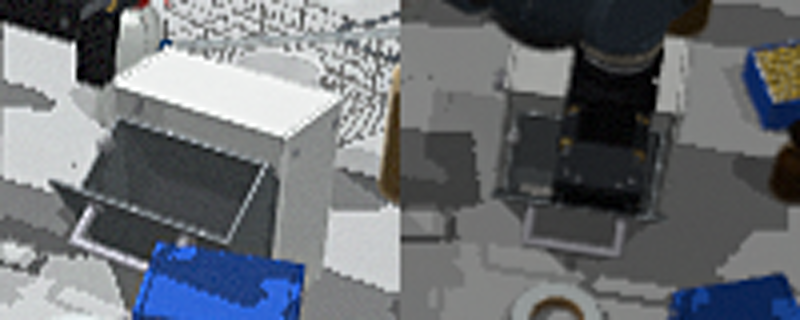

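Call:
{"fn": "step_arm", "kwargs": {"rows": [[0.02,0,0.02,0,0,10],[0.03,0,0.02,0,0,10],[0.04,0,0.02,0,0,10],[0.04,0,0,0,0,10],[0.04,0,0,0,0,10],[0.02,0,0,0,0,10],[0,0,0,0,0,10],[0,0,0,0,0,10],[0,0,0,0,0,10],[0,0,0,0,0,0],[0,0,0,0,0,0]]}}

```text
time: 19.5
position: [0.6268, -0.1312, 0.5094]
tool_rot: [0.037, 0.999, 0.0, -0.0]
ft_force: [0.2, -0.0, -0.0]
grip_width: 0.0006
grip_force: 0.0
```

```bash
python3 - <<'E'
from h import *
o=get_obs();c=camera('wrist');P=cloud(c,o);print(o['position'],o['tool_rot'])
for r in cut_out('forceps','wrist')[:3]:
    p=P[r['region']];print(r['confidence'],np.round(r['extent']),np.round(np.nanmedian(p,0),3))
cv2.imwrite('pics/w9.png',cv2.resize(c['pixels'][80:300,160:480],None,fx=2.4,fy=2.4,interpolation=2))
E
```

```text
[ 0.62680563 -0.13124705  0.50938652] [ 3.70641873e-02  9.99312864e-01  9.84871002e-05 -1.92367088e-04]
0.89 [315. 150.  82.  16.] [ 0.615 -0.13   0.023]
```

View pics/w9.png

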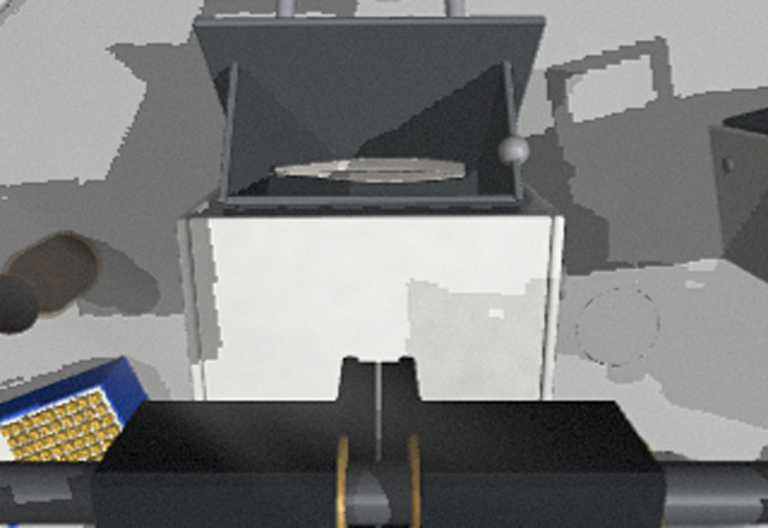

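Forceps lie inside the bin (crop (370,170)). Going round to the front to push it shut.

Call:
{"fn": "step_arm", "kwargs": {"rows": [[-0.03,0,0,0,0,0],[-0.05,0.002,-0.01,0,0,0],[-0.05,0.002,-0.05,0,0,0],[-0.042,0.001,-0.06,0,0,0],[0,0,-0.06,0,0,0],[0,0,-0.04,0,0,0],[0,0,-0.03,0,0,0],[0,0,-0.012,0,0,0],[0,0,0,0,0,0],[0,0,0,0,0,0]]}}

```text
time: 20.85
position: [0.4668, -0.127, 0.2635]
tool_rot: [0.036, 0.999, -0.001, 0.001]
ft_force: [1.0, -0.8, -0.5]
grip_width: 0.0004
grip_force: 0.0
```

Call:
{"fn": "step_arm", "kwargs": {"rows": [[0,0,-0.018,0,0,0],[0.009,0,0,0,0,0],[0.009,-0.001,0,0,0,0],[0.006,0,0.01,0,0,0],[0.007,0,0.012,0,0,0],[0.008,-0.001,0.012,0,0,0],[0.009,0,0.011,0,0,0],[0.01,-0.001,0.01,0,0,0],[0.011,-0.001,0.008,0,0,0],[0,0,0,0,0,0]]}}

```text
time: 22.1
position: [0.536, -0.1307, 0.3091]
tool_rot: [0.036, 0.999, -0.001, 0.001]
ft_force: [-0.4, 0.4, 0.2]
grip_width: 0.0007
grip_force: 0.1
```

Call:
{"fn": "step_arm", "kwargs": {"rows": [[0.006,0,0.004,0,0,0],[0.005,0,0.002,0,0,0],[0.004,0,0,0,0,0],[0,0,0,0,0,0]]}}

```text
time: 22.6
position: [0.5511, -0.1309, 0.3136]
tool_rot: [0.036, 0.999, -0.0, 0.001]
ft_force: [-0.1, -0.3, -0.4]
grip_width: 0.0007
grip_force: 0.0
```

Call:
{"fn": "step_arm", "kwargs": {"rows": [[0.002,0,0,0,0,0],[0.002,0,0,0,0,0],[0,0,0,0,0,0]]}}

```text
time: 22.98
position: [0.553, -0.1308, 0.3134]
tool_rot: [0.036, 0.999, 0.0, -0.002]
ft_force: [-6.1, -1.3, 3.4]
grip_width: 0.0005
grip_force: 2.8
```

```bash
python3 - <<'E'
from h import *
c=camera('scene');P=cloud(c)
m=(np.abs(P[...,2]-.153)<.015)&(np.abs(P[...,1]+.13)<.07)&(P[...,0]>.5)&(P[...,0]<.592);q=P[m]
q=q[np.argsort(q[:,1])];print(np.round(q[::max(1,len(q)//14)],3).tolist())
o=get_obs();print(o['position'],o['ft_force'])
cv2.imwrite('pics/s10.png',cv2.resize(c['pixels'][150:260,310:450],None,fx=4,fy=4,interpolation=2))
E
```

```text
[[0.582, -0.182, 0.156], [0.576, -0.177, 0.153], [0.565, -0.172, 0.149], [0.559, -0.163, 0.16], [0.56, -0.152, 0.152], [0.564, -0.142, 0.159], [0.553, -0.14, 0.167], [0.542, -0.138, 0.163], [0.54, -0.137, 0.149], [0.546, -0.13, 0.152], [0.539, -0.126, 0.153], [0.542, -0.121, 0.143], [0.561, -0.103, 0.157], [0.575, -0.091, 0.159], [0.582, -0.083, 0.158]]
[ 0.55299893 -0.13073566  0.31334546] [-5.96140914 -1.17897818  4.18635141]
```

Call:
{"fn": "step_arm", "kwargs": {"rows": [[0.002,0,0,0,0,0],[0.002,0,0,0,0,0],[0,0,0,0,0,0],[0,0,0,0,0,0]]}}

```text
time: 23.52
position: [0.5546, -0.1308, 0.3133]
tool_rot: [0.035, 0.999, 0.0, -0.007]
ft_force: [-13.3, -3.0, 10.2]
grip_width: 0.0004
grip_force: 6.7
```

Rigid stop at 13 N, well above the 4–5 N catch force. Backing off.

Call:
{"fn": "step_arm", "kwargs": {"rows": [[-0.01,0,0,0,0,0],[-0.03,0,0,0,0,0],[-0.05,0,0.02,0,0,0],[0,0,0.06,0,0,0],[0,0.03,0.05,0,0,0],[0,0,0,0,0,0],[0,0,0,0,0,0],[0,0,0,0,0,0]]}}

```text
time: 24.52
position: [0.4681, -0.101, 0.442]
tool_rot: [0.036, 0.999, 0.001, -0.001]
ft_force: [-0.1, -0.9, 0.0]
grip_width: 0.0005
grip_force: 0.0
```

```bash
python3 - <<'E'
from h import *
for n in('scene','top'):
    c=camera(n);P=cloud(c)
    m=(np.abs(P[...,2]-.153)<.012)&(np.abs(P[...,1]+.13)<.035)&(P[...,0]>.48)&(P[...,0]<.592);q=P[m];print(n,len(q),np.round(np.median(q,0),4),np.percentile(q[:,0],[5,95]))
    for l in('timer','tape_roll','marker','stopper_bottle'):
        for r in cut_out(l,n)[:1]: print(l,np.round(np.nanmedian(P[r['region']],0),3))
o=get_obs();print(o['position'],o['ft_force'])
E
```

```text
scene 57 [ 0.5641 -0.1315  0.1551] [0.55944077 0.57110792]
timer [0.422 0.107 0.016]
tape_roll [ 0.443 -0.12   0.017]
marker [ 0.505 -0.39   0.01 ]
stopper_bottle [ 0.653 -0.363  0.053]
top 28 [ 0.5663 -0.1406  0.1573] [0.55818698 0.5728237 ]
timer [0.427 0.111 0.018]
tape_roll [ 0.451 -0.12   0.018]
stopper_bottle [ 0.656 -0.355  0.059]
[ 0.46828429 -0.10081385  0.44336919] [0.99465926 0.61315587 0.12247554]
```

Handle is back at its home position and nothing else has moved, so I'm handing in.

```bash
python3 -c "
from h import *
print(hand_in())"
```

```text
the job is handed in; nothing more can be done
None
```

The forceps are in the wide bin and the bin is pushed shut, its handle back at its starting position. The narrow bin was not touched, the timer, tape roll, marker and bottle measured in place, and the job was handed in at about 25 s; the hand-in returned no verdict.

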